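# Rotate three battery packs between charger, radio and work lamp

## Robot

A 6-joint arm with a two-finger parallel gripper is mounted at the origin on the work surface. World frame = base frame: x ahead of the robot, y to its left, z up, the work surface at z = 0. Lengths are in m, angles in rad, forces in N, time in s.
With the tool pointing down it reaches from about 0.325 to 0.9 m from the base axis. Payload 6.1 kg.
Tool frame: the origin (TCP) lies midway between the tips of the shut fingers; the grasp point (between the pads) lies 19 mm behind it; x points along the fingers, y is the direction in which the jaws open and shut, and the axes are right-handed (so a half turn about x gives the same grasp; the last joint's range is limited). The gripper opens to 85 mm and grips with 20 to 120 N. Pads are 22 mm wide; open, the fingers measure 114 mm over their backs; the gripper's body (76 mm by 85 mm) begins 54 mm behind the grasp point. The pads swing forward as they close: fully open they stand 13 mm farther back than shut.
Start: joints at [-1.242, 0.22, 1.526, -0, 1.395, -0.126], TCP at [0.275, -0.561, 0.231] pointing down, gripper open.
Joint ranges: [-2.98, 2.98], [-0.91, 2.08], [0.09, 2.57], [-1.24, 4.39], [0.2, 2.65], [-2.68, 2.68]. Speed limits (rad/s): [2.57, 2.57, 3.01, 3.14, 3.14, 3.14].

## Interface

Orientations are given as [roll, pitch, yaw] about the fixed x, y, z axes, in that order (R = Rz(yaw) Ry(pitch) Rx(roll)).
In Python, from plant import movep, move_l, set_joints, gripper_to, hold, inverse_kinematics, observe, get_image, get_calibration, Unreachable, job_done gives the robot as it stands. Calls block until the motion is done:
- movep(position, orientation): joint-space move of the TCP to a pose.
- move_l(position, feed=0.15, rotation=None, max_force=None): straight line of the TCP; rotation=None keeps the orientation; feed is the mean speed in m/s. With max_force (N) it stops when the force on the tool has changed by that much, and returns True; else False.
- set_joints(angles): joint-space move.
- gripper_to(opening, f_grip=None): finger opening in m; f_grip is the grip in N (None keeps the last); returns when the fingers have stopped.
- hold(seconds).
- inverse_kinematics(position, orientation): joint angles nearest the present ones, or None.
- observe(): the state.
- get_image(name): name is "scene" or "side" or "wrist"; returns (picture, depth): 480x640x3 uint8, red, green, blue; 480x640 float32, m along the optical axis (not along the pixel's ray), 0 where there is no reading.
- get_calibration(name): a dict with "intrinsics" (3x3 intrinsics, pixels), "world_from_camera" (4x4, takes a point from camera to world coordinates). Camera axes: x right, y down, z forward; pixel columns grow to the right and rows downward; lengths in m; the calibration is good to about 2 mm. A picture is of the moment at which its call begins: read the wrist's pose just before it. get_calibration takes no time and is no camera call; for the wrist camera it gives the pose at the moment of the call.
A pose or a line that the arm cannot do raises Unreachable and nothing moves.
- job_done(): hands the job in, once; it reports no verdict.
The state is a dict: "time_s": time; "q": joint angles; "joint_velocities": joint speeds; "joint_torque": joint torques, N m; "eef_pos": TCP position; "tcp_rot": TCP orientation; "ft_force": force on the tool from outside, world axes, zero at the start; "torque": the same for the moment, N m; "opening": finger opening in m.
Only numpy, scipy, OpenCV 4.12 (cv2) and the standard library are available. Lean on these libraries where they do the work, as an engineer would, in place of code of your own. Each camera call takes 0.05 s, during which the arm holds its last target.

## Task

Change round the battery packs: the long one on the charger is full, so it goes into the radio, the middle one from the radio goes into the work lamp, and the lamp's short one is flat and goes on the charger. All three docks are taken, but the rubber mat is clear for standing a pack on while you work. Seat every pack fully down in its dock, set it in rather than dropping it, and do not shove or knock over the screw jar or the glue bottle.

Things in the scene. Friction and masses are not known exactly. Their poses are not given: they have to be found in the camera images.
- pack_long: Longest, tallest black/grey battery pack, loose, 0.62 kg +-25%, standing in the charger's dock at the start. Foot 44 (x) by 60 (y), 20 mm high; case above it 52 (x) by 124 (y), 64 mm high. Origin: centre of foot's underside; z up, y lengthwise. Grip across the 52 mm. Stands alone on a flat; fits any dock either way round, held by weight only.
- pack_middle: Middle-sized black/grey battery pack, loose, 0.45 kg +-25%, standing in the radio's dock at the start. Foot 44 (x) by 60 (y), 20 mm high; case above it 52 (x) by 98 (y), 52 mm high. Origin: centre of foot's underside; z up, y lengthwise. Grip across the 52 mm. Stands alone on a flat; fits any dock either way round, held by weight only.
- pack_short: Shortest, lowest black/grey battery pack, loose, 0.28 kg +-25%, standing in the lamp's dock at the start. Foot 44 (x) by 60 (y), 20 mm high; case above it 52 (x) by 72 (y), 40 mm high. Origin: centre of foot's underside; z up, y lengthwise. Grip across the 52 mm. Stands alone on a flat; fits any dock either way round, held by weight only.
- charger_dock (a point): Dock of the charger: lowest device, grey case 130 deep, 140 wide, 52 high, slanted black strip with lenses at front, lead at back. Origin: centre of dock floor, 51.5 mm up, 22 mm behind device middle; x to device's back, z up. Floor 54 (x) by 70 mm (y); walls 13 mm high flare to 66 by 82, so 8 mm off still slides in. Pack's y along dock's y. Fixed, yaw up to 20 deg.
- radio_dock (a point): Dock of the radio: grey case 130 deep, 142 wide, 105 high, rubber corners, round speaker at front, display and two 10 mm knobs on top. Origin: centre of dock floor, 105 mm up, 22 mm behind device middle; x to device's back, z up. Floor 54 (x) by 70 mm (y); walls 13 mm high flare to 66 by 82, so 8 mm off still slides in. Pack's y along dock's y. Fixed, yaw up to 20 deg.
- lamp_dock (a point): Dock of the work lamp: yellow case 130 deep, 140 wide, 94 high, slanted white LED panel at front, fins at back, steel tube guards at the sides. Origin: centre of dock floor, 94 mm up, 22 mm behind device middle; x to device's back, z up. Floor 54 (x) by 70 mm (y); walls 13 mm high flare to 66 by 82, so 8 mm off still slides in. Pack's y along dock's y. Fixed, yaw up to 20 deg.
- mat: clear black rubber mat, 140 mm (x) by 150 mm (y), 4 mm thick, fixed to the bench, turned up to 20 degrees; origin at the centre of its underside. A free spot for standing a pack.
- screw_jar: bystander: clear round jar of screws with a steel lid, 64 mm across and 84 mm high, loose, standing; origin at the centre of its underside.
- glue_bottle: bystander: white round glue bottle with an orange pointed cap, 58 mm across and 146 mm high, loose, standing; origin at the centre of its underside.
Things that resemble listed ones, but are neither listed nor needed, are in the scene too. Leave any purple look-alike of the pack_long alone.

How it is judged:
At the end, for the whole second after the job is handed in: Long pack in the radio's dock, middle pack in the lamp's, short pack in the charger's: each within 12 mm of the dock's centre, down on its floor (5 mm), upright (0.1 rad), lengthwise in it (0.3 rad, either way round), released and at rest (horizontal distance between pack_long and radio_dock below 0.012 m and z of pack_long in the frame of radio_dock between -0.005 and 0.005 m and angle between the y axis of pack_long and the y axis of radio_dock, either way round below 0.3 rad and angle between each of pack_long, pack_middle, pack_short's own z axis and vertical below 0.1 rad and linear speed of each of pack_long, pack_middle, pack_short below 0.02 m/s and horizontal distance between pack_middle and lamp_dock below 0.012 m and z of pack_middle in the frame of lamp_dock between -0.005 and 0.005 m and angle between the y axis of pack_middle and the y axis of lamp_dock, either way round below 0.3 rad and horizontal distance between pack_short and charger_dock below 0.012 m and z of pack_short in the frame of charger_dock between -0.005 and 0.005 m and angle between the y axis of pack_short and the y axis of charger_dock, either way round below 0.3 rad); the robot touches nothing.
It fails at once if the screw jar is pushed more than 30 mm or tipped over (distance of screw_jar from where it was at the start of the episode above 0.03 m or angle between screw_jar's own z axis and vertical above 0.5 rad).
It fails at once if the glue bottle is pushed more than 30 mm or tipped over (distance of glue_bottle from where it was at the start of the episode above 0.03 m or angle between glue_bottle's own z axis and vertical above 0.5 rad).
It fails at once if the pack long is dropped or thrown (moves faster than 0.8 m/s out of the fingers, a fall of some 30 mm) (contact force between the fingers and pack_long below 0.05 N and linear speed of pack_long above 0.8 m/s).
It fails at once if the pack middle is dropped or thrown (moves faster than 0.8 m/s out of the fingers, a fall of some 30 mm) (contact force between the fingers and pack_middle below 0.05 N and linear speed of pack_middle above 0.8 m/s).
It fails at once if the pack short is dropped or thrown (moves faster than 0.8 m/s out of the fingers, a fall of some 30 mm) (contact force between the fingers and pack_short below 0.05 N and linear speed of pack_short above 0.8 m/s).
It also fails if it takes over 109 s, if anything falls off the work surface, if the arm or the gripper's body presses on something with over 40 N, if the wrist force passes 120 N, or if a joint passes its speed limit or range.

## Working session

There is one attempt and no reset: what is moved stays moved. The work goes in short steps, each a Python script; the robot and the scene stay as the last script left them, time stands still between calls to the robot, and variables do not carry over. Pictures are saved under pics/ and viewed, and the job is handed in when it is done.

```bash
ls; mkdir -p pics
python3 - <<'E'
from plant import *
import cv2,numpy as np
for n in ["scene","side","wrist"]:
    c=get_calibration(n); p,d=get_image(n)
    cv2.imwrite(f"pics/{n}0.png",p[:,:,::-1]); np.savez(f"pics/{n}0.npz",p=p,d=d,K=c["intrinsics"],T=c["world_from_camera"])
    print(n,np.round(c["intrinsics"],1).tolist(),np.round(c["world_from_camera"],3).tolist())
s=observe();print(s)
E
```

```text
pics
scene [[492.9, 0.0, 315.9], [0.0, 492.9, 249.3], [0.0, 0.0, 1.0]] [[-0.834, 0.343, -0.432, 1.016], [0.551, 0.488, -0.677, 1.028], [-0.022, -0.802, -0.596, 0.832], [0.0, 0.0, 0.0, 1.0]]
side [[459.4, 0.0, 318.8], [0.0, 459.4, 241.4], [0.0, 0.0, 1.0]] [[-0.911, -0.298, 0.283, 0.145], [-0.411, 0.663, -0.626, 0.922], [-0.001, -0.687, -0.727, 0.969], [0.0, 0.0, 0.0, 1.0]]
wrist [[422.2, 0.0, 318.3], [0.0, 422.2, 235.8], [0.0, 0.0, 1.0]] [[0.44, -0.864, -0.247, 0.338], [-0.898, -0.423, -0.119, -0.53], [-0.002, 0.274, -0.962, 0.373], [0.0, 0.0, 0.0, 1.0]]
{'time_s': 0.15, 'q': array([-1.24213121e+00,  2.21049687e-01,  1.52736004e+00, -9.15550583e-06,
        1.39472344e+00, -1.26091581e-01]), 'joint_velocities': array([ 0.00159751, -0.00162224, -0.00400755, -0.00045759, -0.00084574,
        0.00044877]), 'joint_torque': array([ 8.64484609e-04, -4.97480607e+01, -3.89905822e+01, -2.40722557e-04,
        7.06889332e-03,  1.69214889e-05]), 'eef_pos': array([ 0.27437026, -0.56102426,  0.23044143]), 'tcp_rot': array([-1.69103832,  1.56925579,  1.90531264]), 'ft_force': array([ 0.64775311,  0.91734004, -0.82324015]), 'torque': array([ 0.02630651,  0.04292729, -0.03439973]), 'opening': 0.08554679494337732}
```

View pics/scene0.png

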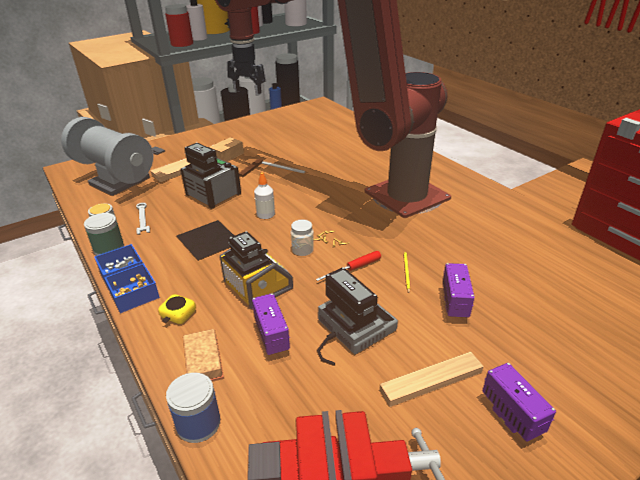

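View pics/side0.png

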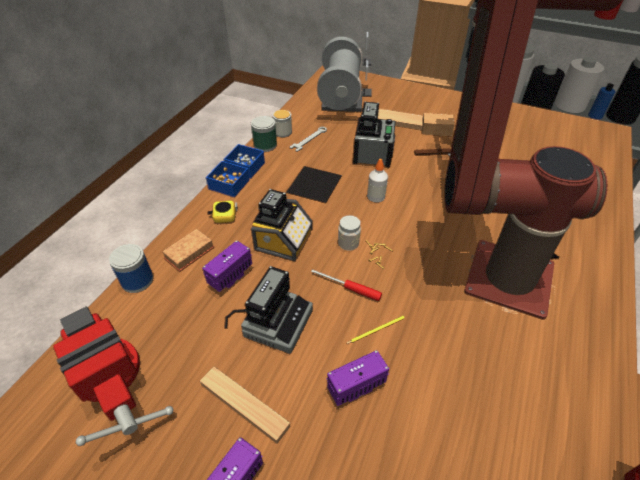

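View pics/wrist0.png

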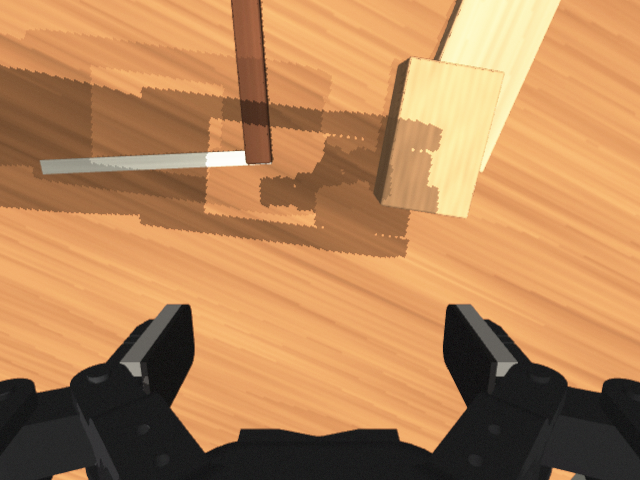

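The scene picture shows the radio at about (210,178), the lamp (255,268), the charger (357,312), the mat (208,240), the jar (302,238) and the glue bottle (264,200). The purple blocks are the decoys. Next I'll build a top-down map from both depth images.

```bash
cat > helpers.py <<'E'
import numpy as np,cv2
def cloud(f):
    z=np.load(f);d=z['d'];K=z['K'];T=z['T']
    v,u=np.mgrid[:480,:640];X=np.stack([(u-K[0,2])/K[0,0]*d,(v-K[1,2])/K[1,1]*d,d],-1)
    W=X@T[:3,:3].T+T[:3,3];m=d>0
    return W[m],z['p'][m]
E
python3 - <<'E'
from helpers import *
for n in ["scene","side"]:
    W,C=cloud(f"pics/{n}0.npz")
    x0,x1,y0,y1=0.25,0.95,-0.6,0.55; s=650
    m=(W[:,0]>x0)&(W[:,0]<x1)&(W[:,1]>y0)&(W[:,1]<y1)&(W[:,2]<0.3)&(W[:,2]>-.03)
    W=W[m];C=C[m];o=np.argsort(W[:,2]);W=W[o];C=C[o]
    # rows: x descending up, columns: y descending to right
    r=((x1-W[:,0])*s).astype(int);c=((y1-W[:,1])*s).astype(int)
    im=np.zeros((int((x1-x0)*s)+2,int((y1-y0)*s)+2,3),np.uint8)
    for dr in(0,1):
        for dc in (0,1): im[r+dr,c+dc]=C[:,::-1]
    for k in np.arange(-5,6)*.1: cv2.putText(im,f"{k:.1f}",(int((y1-k)*s),10),0,.35,(255,255,255));cv2.line(im,(int((y1-k)*s),12),(int((y1-k)*s),455),(0,255,0),1)
    for k in np.arange(3,10)*.1: cv2.putText(im,f"{k:.1f}",(0,int((x1-k)*s)),0,.35,(255,255,255));cv2.line(im,(0,int((x1-k)*s)),(750,int((x1-k)*s)),(0,255,0),1)
    cv2.imwrite(f"pics/top_{n}.png",im)
E
```

```text
(no output)
```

View pics/top_scene.png

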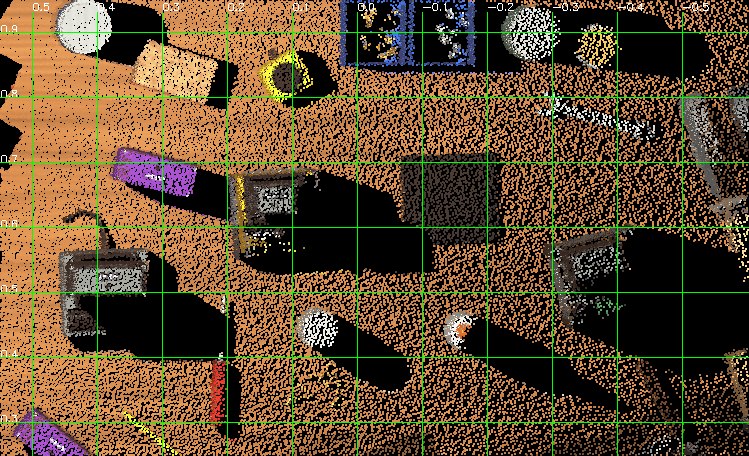

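View pics/top_side.png

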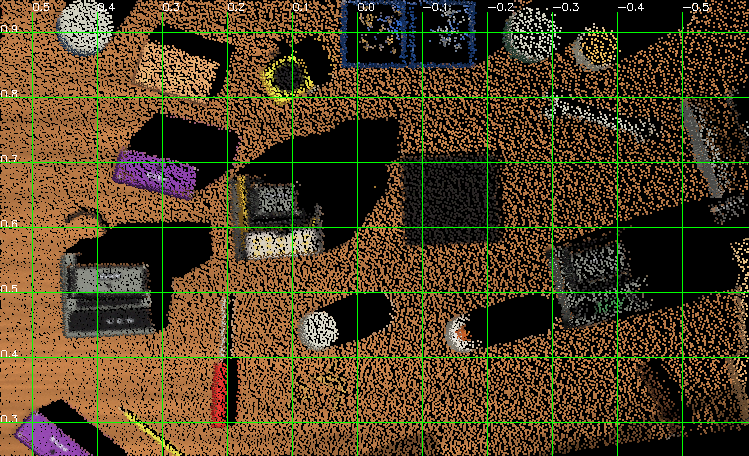

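Run:
```python
from helpers import *
A=[cloud(f"pics/{n}0.npz") for n in ["scene","side"]]
def fit(name,cx,cy,z,r=.1,tol=.006):
    for i,(W,C) in enumerate(A+[tuple(np.concatenate(x) for x in zip(*A))]):
        m=(abs(W[:,2]-z)<tol)&(np.hypot(W[:,0]-cx,W[:,1]-cy)<r)
        P=W[m]
        if len(P)<20: print(name,i,len(P));continue
        # robust: trim
        ((a,b),(w,h),ang)=cv2.minAreaRect(np.float32(P[:,:2]*1000))
        print(name,i,len(P),"c",round(a,1),round(b,1),"wh",round(w,1),round(h,1),"ang",round(ang,1),"z",np.round(np.median(P[:,2])*1000,1))
fit("long",.53,.39,.1355);fit("short",.64,.14,.154);fit("middle",.55,-.36,.177)
fit("mat",.645,-.13,.004,.11,.002)
fit("jar",.44,.075,.084,.06,.004);fit("jarall",.44,.075,.05,.06,.03);fit("glueall",.44,-.145,.06,.06,.05);
W=np.concatenate([a[0] for a in A])
for n,c,z in(("radio",(.5,-.38),.105),("lamp",(.62,.14),.094)):
    m=(abs(W[:,0]-c[0])<.1)&(abs(W[:,1]-c[1])<.1)
    h,e=np.histogram(W[m][:,2],np.arange(0,.2,.004));print(n,[(round(float(e[i]),3),int(h[i])) for i in range(len(h)) if h[i]>20])
```

```text
long 0 920 c 521.8 386.3 wh 127.3 54.1 ang 89.8 z 133.8
long 1 1019 c 519.0 383.9 wh 52.3 127.0 ang 0.5 z 136.3
long 2 1939 c 520.7 385.1 wh 55.8 129.4 ang 0.4 z 135.0
short 0 391 c 646.1 129.1 wh 51.5 76.0 ang 4.1 z 152.2
short 1 371 c 642.9 126.7 wh 51.4 78.7 ang 3.1 z 154.4
short 2 762 c 644.1 127.5 wh 54.5 79.7 ang 2.5 z 153.2
middle 0 237 c 547.9 -366.1 wh 55.4 99.3 ang 11.6 z 175.0
middle 1 274 c 546.2 -366.6 wh 51.6 104.6 ang 14.4 z 177.1
middle 2 511 c 548.0 -366.3 wh 56.3 104.1 ang 12.2 z 176.2
mat 0 654 c 651.2 -144.5 wh 169.5 166.6 ang 20.3 z 3.1
mat 1 994 c 643.5 -135.7 wh 197.1 211.5 ang 70.0 z 3.8
mat 2 1648 c 643.1 -136.6 wh 199.0 211.5 ang 70.0 z 3.5
jar 0 176 c 445.6 61.9 wh 57.2 54.9 ang 58.5 z 82.0
jar 1 235 c 443.9 60.4 wh 55.0 53.3 ang 21.4 z 84.4
jar 2 411 c 443.8 60.2 wh 59.3 56.8 ang 83.9 z 83.4
jarall 0 419 c 448.1 65.0 wh 61.3 63.3 ang 78.1 z 54.7
jarall 1 355 c 438.9 71.0 wh 62.6 39.5 ang 19.5 z 54.5
jarall 2 774 c 446.2 65.4 wh 61.3 67.2 ang 78.1 z 54.6
glueall 0 546 c 445.8 -153.1 wh 42.4 58.0 ang 68.1 z 62.9
glueall 1 513 c 435.7 -158.5 wh 58.7 47.2 ang 
[... 488 characters left out ...]
(0.128, 50), (0.132, 54), (0.136, 50), (0.14, 52), (0.144, 57), (0.148, 56), (0.152, 48), (0.156, 61), (0.16, 62), (0.164, 54), (0.168, 60), (0.172, 226), (0.176, 243)]
lamp [(0.0, 953), (0.004, 147), (0.008, 227), (0.012, 175), (0.016, 129), (0.02, 115), (0.024, 114), (0.028, 110), (0.032, 142), (0.036, 186), (0.04, 135), (0.044, 148), (0.048, 150), (0.052, 178), (0.056, 185), (0.06, 178), (0.064, 165), (0.068, 175), (0.072, 147), (0.076, 137), (0.08, 139), (0.084, 161), (0.088, 318), (0.092, 555), (0.096, 279), (0.1, 251), (0.104, 249), (0.108, 43), (0.116, 51), (0.12, 84), (0.124, 65), (0.128, 70), (0.132, 75), (0.136, 78), (0.14, 77), (0.144, 79), (0.148, 230), (0.152, 451), (0.156, 81)]
```

Pack tops fit the expected sizes and heights. I'll approach the radio and take a refined look with the wrist camera.

```bash
cat >> helpers.py <<'E'
from plant import *
PI2=np.pi/2
def ori(adeg):
    "tool down, jaws along pack x axis at angle adeg (either way); choose yaw nearest comfortable last joint"
    return [[0,PI2,np.radians(adeg)-PI2],[0,PI2,np.radians(adeg)+PI2]]
def best(pos,adeg):
    c=[]
    for o in ori(adeg):
        q=inverse_kinematics(pos,o)
        if q is not None: c.append((abs(q[5]),o,q))
    c.sort(key=lambda t:t[0]); return c[0][1],c[0][2]
def look(tag,name="wrist"):
    c=get_calibration(name);p,d=get_image(name)
    cv2.imwrite(f"pics/{tag}.png",p[:,:,::-1]);np.savez(f"pics/{tag}.npz",p=p,d=d,K=c["intrinsics"],T=c["world_from_camera"])
def top(tag,cx,cy,z,r=.09,tol=.006):
    W,C=cloud(f"pics/{tag}.npz");m=(abs(W[:,2]-z)<tol)&(np.hypot(W[:,0]-cx,W[:,1]-cy)<r);P=W[m]
    print(tag,len(P),np.median(P[:,2]) if len(P) else None)
    if len(P)>50: print(cv2.minAreaRect(np.float32(P[:,:2]*1000)))
    return P
def st(): 
    s=observe();print("t",round(s["time_s"],2),"p",np.round(s["eef_pos"],4),"F",np.round(s["ft_force"],1),"op",round(s["opening"],4),"q",np.round(s["q"],2))
E
python3 - <<'E'
from helpers import *
for n,p,a in(("radio",[.547,-.366,.30],12),("mat",[.643,-.135,.3],-1),("lamp",[.644,.128,.3],3),("charger",[.52,.385,.3],.5)):
    o,q=best(p,a);print(n,np.round(o,2),np.round(q,2))
    q2=inverse_kinematics([p[0],p[1],.06],o);print(q2 is not None)
o,q=best([.547,-.366,.30],12)
movep([.547,-.366,.30],o);st();look("w_radio");P=top("w_radio",.547,-.366,.177)
E
```

```text
radio [ 0.    1.57 -1.36] [-0.71  0.27  1.34 -0.    1.53 -0.92]
True
mat [ 0.    1.57 -1.59] [-0.33  0.26  1.35 -0.    1.53 -0.31]
True
lamp [ 0.    1.57 -1.52] [ 0.08  0.26  1.35 -0.    1.53  0.02]
True
charger [ 0.    1.57 -1.56] [ 0.52  0.24  1.38 -0.    1.53  0.51]
True
t 1.44 p [ 0.5462 -0.3667  0.2995] F [ 0.1  1.  -0.1] op 0.0855 q [-0.71  0.27  1.35 -0.    1.53 -0.92]
w_radio 11277 0.17765850732065758
((548.775634765625, -368.2158203125), (52.15647506713867, 97.68289184570312), 14.364550590515137)
```

View pics/w_radio.png

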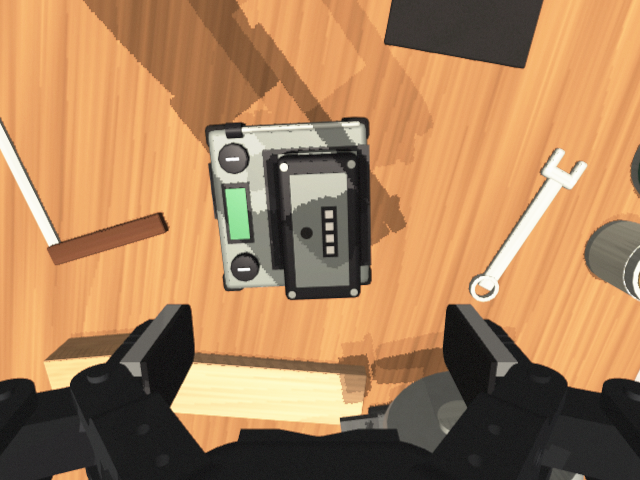

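Run:
```python
from helpers import *
W,C=cloud("pics/w_radio.npz")
m=(W[:,2]>.06)&(np.hypot(W[:,0]-.527,W[:,1]+.373)<.12)
P=W[m];h,e=np.histogram(P[:,2],np.arange(.06,.2,.004));print([(round(float(e[i]),3),int(h[i])) for i in range(len(h))])
for lo,hi in((.095,.109),(.09,.125)):
    Q=P[(P[:,2]>lo)&(P[:,2]<hi)];print(cv2.minAreaRect(np.float32(Q[:,:2]*1000)))
# ortho
x0,y1=.40,-.25;s=2000
o=np.argsort(W[:,2]);W=W[o];C=C[o];m=(W[:,0]>.4)&(W[:,0]<.66)&(W[:,1]<-.25)&(W[:,1]>-.5)&(W[:,2]>.05);W=W[m];C=C[m]
im=np.zeros((600,600,3),np.uint8);r=((.66-W[:,0])*s).astype(int);c=((-.25-W[:,1])*s).astype(int)
for a in(0,1):
  for b in(0,1): im[r+a,c+b]=C[:,::-1]
cv2.imwrite("pics/ortho_radio.png",im)
```

```text
[(0.06, 7), (0.064, 8), (0.068, 9), (0.072, 11), (0.076, 7), (0.08, 10), (0.084, 62), (0.088, 34), (0.092, 84), (0.096, 130), (0.1, 1159), (0.104, 8989), (0.108, 898), (0.112, 1760), (0.116, 1590), (0.12, 2), (0.124, 0), (0.128, 21), (0.132, 13), (0.136, 23), (0.14, 6), (0.144, 27), (0.148, 19), (0.152, 27), (0.156, 65), (0.16, 98), (0.164, 46), (0.168, 39), (0.172, 854), (0.176, 10366), (0.18, 44), (0.184, 0), (0.188, 0), (0.192, 0)]
((526.0381469726562, -374.7523193359375), (130.8985137939453, 142.87635803222656), 14.710610389709473)
((525.0465087890625, -375.0126953125), (132.948974609375, 142.87635803222656), 14.710610389709473)
```

View pics/ortho_radio.png

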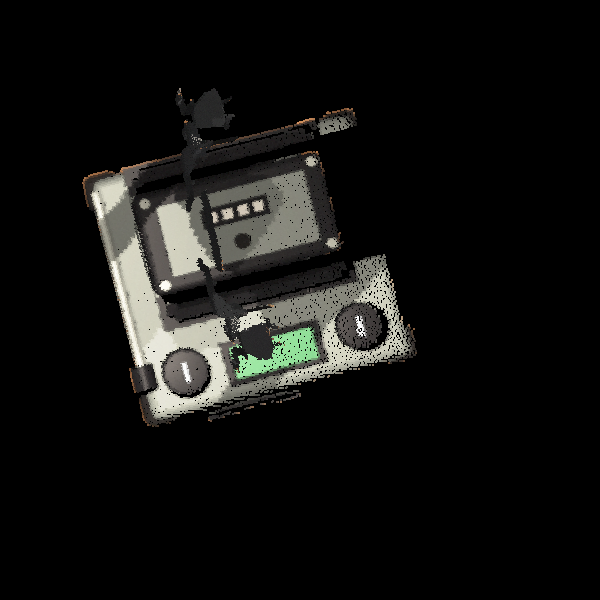

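The device fit puts the radio dock at (0.547,-0.369), yaw 14.5°, and the pack at (0.549,-0.368). They agree. Grasping the middle pack now.

Run:
```python
from helpers import *
a=14.5;x,y=.5485,-.3685
o,_=best([x,y,.25],a)
movep([x,y,.25],o)
hit=move_l([x,y,.14],feed=.1,max_force=15);print(hit);st()
gripper_to(.045,f_grip=70);st()
move_l([x,y,.17],feed=.06);st()
move_l([x,y,.30],feed=.15);hold(.1);st()
look("w1");look("s1","side")
```

```text
False
t 3.06 p [ 0.549  -0.369   0.1411] F [-0.2  0.2 -0.3] op 0.0853 q [-0.71  0.38  1.51  0.    1.26 -0.96]
t 3.47 p [ 0.5489 -0.3689  0.1409] F [-0.4  0.8  3.7] op 0.0511 q [-0.71  0.38  1.51 -0.    1.26 -0.96]
t 4.12 p [ 0.5484 -0.3685  0.17  ] F [ 0.2 -0.3 -4.1] op 0.0514 q [-0.71  0.35  1.49 -0.    1.31 -0.96]
t 5.23 p [ 0.5479 -0.368   0.298 ] F [ 0.2  1.1 -4.3] op 0.0511 q [-0.71  0.27  1.34 -0.    1.53 -0.96]
```

View pics/w1.png

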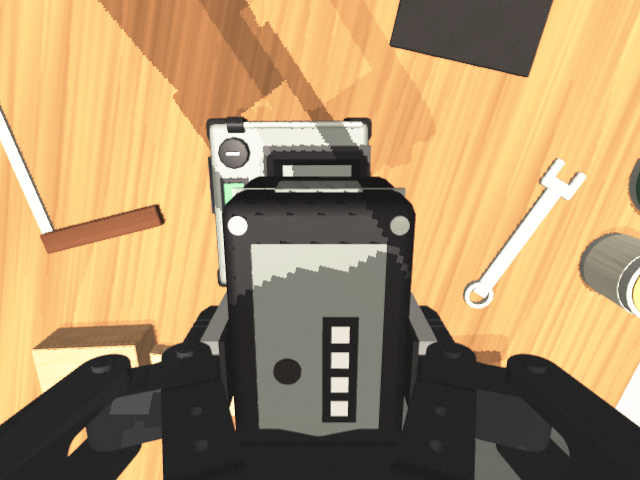

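The pack is held squarely; its grey top fills columns 228–412. Next, stand it on the mat.

Run:
```python
from helpers import *
a=3;x,y=.645,-.135
o,_=best([x,y,.25],a)
movep([x,y,.25],o);move_l([x,y,.07],feed=.15)
hit=move_l([x,y,.036],feed=.03,max_force=4);print(hit);hold(.2);st()
gripper_to(.085);st()
move_l([x,y,.14],feed=.12)
# go to charger, look
x,y=.52,.385;o,_=best([x,y,.28],.5)
move_l([.645,-.135,.28],feed=.3)
movep([x,y,.28],o);hold(.2);st();look("w_ch");top("w_ch",x,y,.1355)
W,C=cloud("pics/w_ch.npz");m=(W[:,2]>.035)&(np.hypot(W[:,0]-.5,W[:,1]-.385)<.13);P=W[m]
h,e=np.histogram(P[:,2],np.arange(.02,.15,.004));print([(round(float(e[i]),3),int(h[i])) for i in range(len(h))])
for lo,hi in((.04,.06),(.045,.07)):
    Q=P[(P[:,2]>lo)&(P[:,2]<hi)];print(cv2.minAreaRect(np.float32(Q[:,:2]*1000)))
look("s2","scene");top("s2",.645,-.135,.076)
```

```text
True
t 8.81 p [ 0.6449 -0.1349  0.0399] F [0.5 0.4 6.4] op 0.051 q [-0.33  0.49  1.56  0.    1.09 -0.38]
t 9.24 p [ 0.6425 -0.1341  0.0373] F [ 0.1  0.1 -0.6] op 0.0847 q [-0.33  0.49  1.57  0.    1.09 -0.38]
t 12.99 p [0.5206 0.3842 0.28  ] F [ 0.  -0.2  0.6] op 0.0847 q [ 0.51  0.25  1.4  -0.    1.49  0.51]
w_ch 12509 0.13617083581366995
((520.9278564453125, 385.3325500488281), (52.056148529052734, 122.65250396728516), 0.6033964157104492)
[(0.02, 0), (0.024, 0), (0.028, 0), (0.032, 681), (0.036, 1465), (0.04, 814), (0.044, 951), (0.048, 2564), (0.052, 1871), (0.056, 36), (0.06, 1016), (0.064, 431), (0.068, 0), (0.072, 0), (0.076, 0), (0.08, 0), (0.084, 1), (0.088, 11), (0.092, 10), (0.096, 0), (0.1, 30), (0.104, 4), (0.108, 16), (0.112, 35), (0.116, 54), (0.12, 9), (0.124, 0), (0.128, 74), (0.132, 5297), (0.136, 7138), (0.14, 0), (0.144, 0)]
((506.406494140625, 386.1351013183594), (118.2492904663086, 131.9552001953125), 2.627393960952759)
((509.80181884765625, 386.28515625), (111.45442962646484, 131.9423828125), 2.628767490386963)
s2 351 0.07431835993480407
((646.2006225585938, -132.05609130859375), (52.58037567138672, 100.93360137939453), 2.4568076133728027)
```

View pics/w_ch.png

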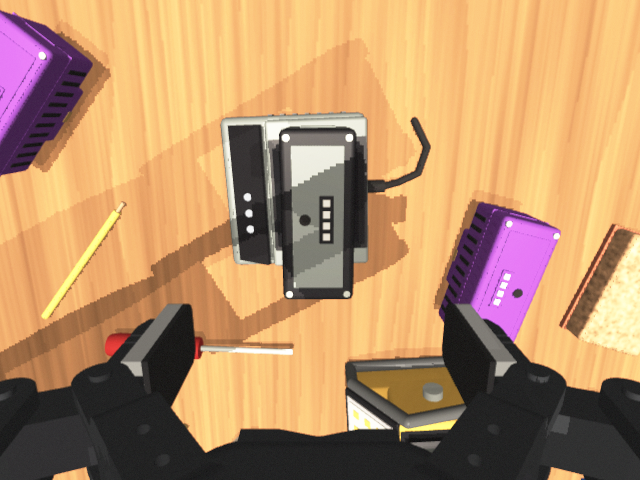

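View pics/s2.png

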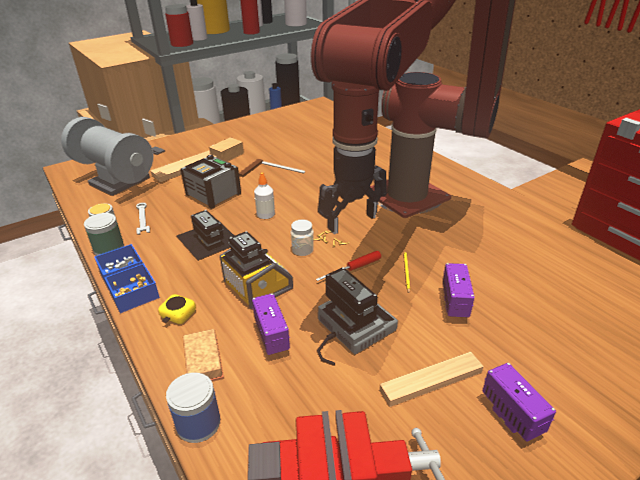

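The middle pack stands upright on the mat at about (0.645,-0.133). The long pack is at (0.521,0.385), yaw 0.6°. I'll grasp it, then look at the emptied charger dock.

Run:
```python
from helpers import *
a=.6;x,y=.521,.3855
o,_=best([x,y,.2],a)
movep([x,y,.2],o)
print(move_l([x,y,.0985],feed=.1,max_force=15));st()
gripper_to(.045,f_grip=90);st()
move_l([x,y,.13],feed=.06);st()
move_l([x,y,.30],feed=.2);hold(.1);st()
look("w3")
```

```text
False
t 14.68 p [0.5217 0.3859 0.0995] F [ 0.2 -0.   0.9] op 0.0848 q [ 0.52  0.39  1.57 -0.    1.18  0.5 ]
t 15.08 p [0.5214 0.3858 0.0995] F [-1.9 -0.   4.3] op 0.0508 q [0.52 0.39 1.57 0.   1.18 0.51]
t 15.76 p [0.5209 0.3855 0.13  ] F [-0.  -0.7 -4.8] op 0.051 q [ 0.52  0.36  1.55 -0.    1.23  0.5 ]
t 16.86 p [0.5201 0.385  0.2974] F [-0.7  0.4 -4.9] op 0.0509 q [ 0.52  0.24  1.38 -0.    1.53  0.5 ]
```

View pics/w3.png

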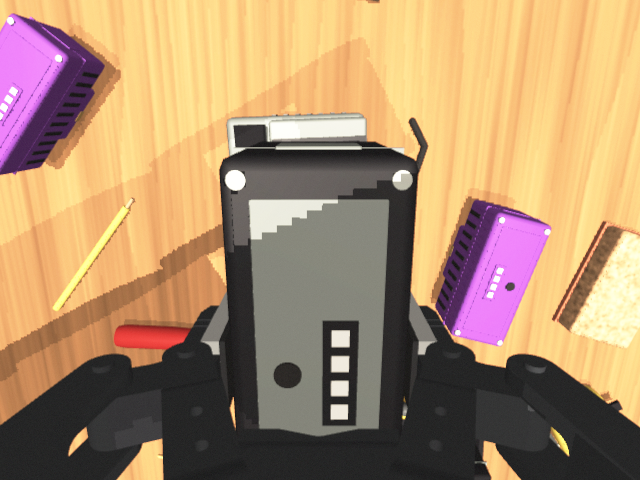

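Run:
```python
from helpers import *
a=14.5;x,y=.5475,-.369
o,_=best([x,y,.30],a)
movep([x,y,.30],o);hold(.2);st();look("w4")
move_l([x,y,.18],feed=.12);st()
print(move_l([x,y,.148],feed=.03,max_force=5));hold(.2);st()
```

```text
t 19.77 p [ 0.5479 -0.3684  0.3   ] F [-0.6 -0.  -5.8] op 0.051 q [-0.71  0.27  1.34  0.    1.53 -0.97]
t 20.98 p [ 0.5481 -0.3695  0.1813] F [ 0.7  0.3 -4.5] op 0.0507 q [-0.71  0.34  1.48 -0.    1.32 -0.97]
True
t 22.01 p [ 0.5473 -0.3688  0.153 ] F [ 0.  -0.5  6.1] op 0.0511 q [-0.71  0.36  1.5   0.    1.28 -0.97]
```

Contact came at z = 0.153, the predicted seating height. I'll release and check, then look at the charger dock and the lamp.

Run:
```python
from helpers import *
x,y=.5475,-.369
gripper_to(.085);st()
move_l([x,y,.30],feed=.15);hold(.15);look("w5");top("w5",x,y,.189)
x,y=.52,.385;o,_=best([x,y,.28],.5)
movep([x,y,.28],o);hold(.2);st();look("w6")
W,C=cloud("pics/w6.npz");m=(W[:,2]>.02)&(np.hypot(W[:,0]-.5,W[:,1]-.385)<.13);P=W[m]
h,e=np.histogram(P[:,2],np.arange(.02,.1,.004));print([(round(float(e[i]),3),int(h[i])) for i in range(len(h))])
f=(abs(W[:,0]-.52)<.03)&(abs(W[:,1]-.386)<.035);print("floor z",np.median(W[f][:,2]))
for lo,hi in((.02,.07),(.0495,.0535),(.06,.07)):
    Q=P[(P[:,2]>lo)&(P[:,2]<hi)];print(lo,hi,len(Q),cv2.minAreaRect(np.float32(Q[:,:2]*1000)))
x0,y1=.40,-.25;s=2500
o=np.argsort(W[:,2]);W=W[o];C=C[o];m=(W[:,0]>.4)&(W[:,0]<.62)&(W[:,1]>.28)&(W[:,1]<.5);W=W[m];C=C[m]
im=np.zeros((560,560,3),np.uint8);r=((.62-W[:,0])*s).astype(int);c=((.5-W[:,1])*s).astype(int)
for a in(0,1,2):
  for b in(0,1,2): im[r+a,c+b]=C[:,::-1]
cv2.imwrite("pics/ortho_ch.png",im)
```

```text
t 22.45 p [ 0.5457 -0.3675  0.15  ] F [ 0.1  1.1 -0.6] op 0.0851 q [-0.71  0.37  1.5  -0.    1.28 -0.97]
w5 15692 0.189672789579605
((548.0177001953125, -369.50213623046875), (52.09906768798828, 123.19662475585938), 14.503387451171875)
t 26.67 p [0.5204 0.3845 0.28  ] F [ 0.4 -0.3 -0.2] op 0.0849 q [ 0.51  0.25  1.4  -0.    1.49  0.51]
[(0.02, 71), (0.024, 6), (0.028, 206), (0.032, 1431), (0.036, 1446), (0.04, 832), (0.044, 917), (0.048, 4579), (0.052, 7670), (0.056, 750), (0.06, 2229), (0.064, 932), (0.068, 0), (0.072, 0), (0.076, 0), (0.08, 0), (0.084, 0), (0.088, 0), (0.092, 0)]
floor z 0.3614557213906299
0.02 0.07 21069 ((510.2164611816406, 386.8583679199219), (149.77980041503906, 141.07437133789062), 2.7651150226593018)
0.0495 0.0535 9866 ((513.9205932617188, 386.6232604980469), (102.46755981445312, 131.47747802734375), 2.6639223098754883)
0.06 0.07 3161 ((522.4691772460938, 386.6650695800781), (77.17469787597656, 93.36198425292969), 2.6285901069641113)
```

View pics/ortho_ch.png

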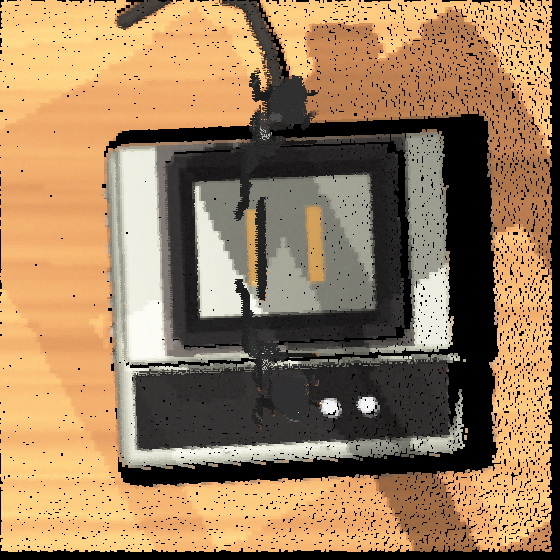

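View pics/w5.png

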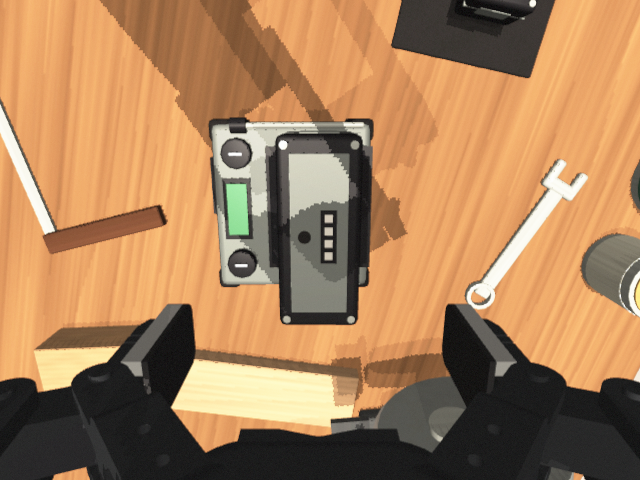

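View pics/w6.png

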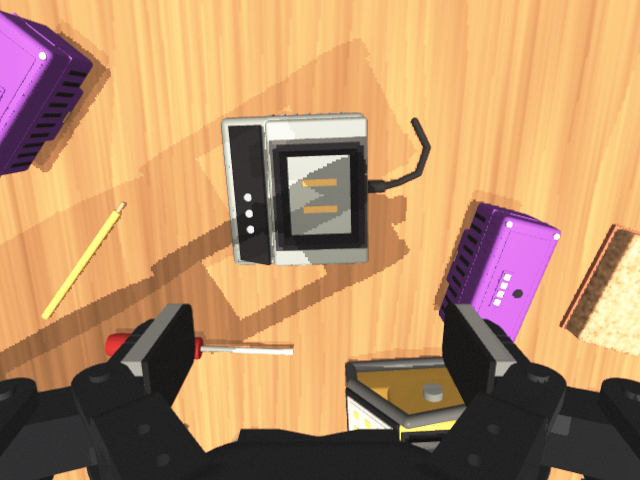

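The long pack is seated in the radio: top at 0.1897 against 0.189 expected, within 1 mm of the dock centre. The charger dock is at (0.522,0.3865), yaw 2.6°. Now the lamp.

Run:
```python
from helpers import *
x,y=.644,.128;o,_=best([x,y,.28],3)
movep([x,y,.28],o);hold(.2);st();look("w7");top("w7",x,y,.154,.07)
```

```text
t 28.02 p [0.6436 0.1296 0.2801] F [ 0.3 -0.4  0.3] op 0.085 q [0.08 0.27 1.38 0.   1.49 0.02]
w7 8070 0.1546235859940793
((645.3753051757812, 127.8371353149414), (51.921058654785156, 72.11968231201172), 2.0418879985809326)
```

View pics/w7.png

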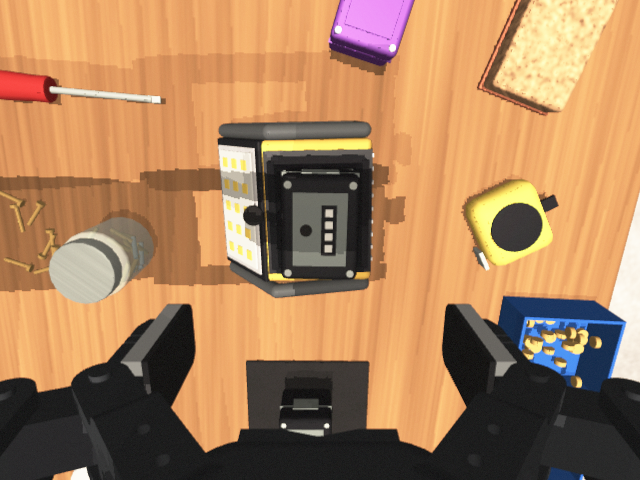

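Run:
```python
from helpers import *
z=np.load("pics/w7.npz");d=z['d'];K=z['K'];T=z['T']
def P(u,v):
    D=d[v,u];return T[:3,:3]@np.array([(u-K[0,2])/K[0,0]*D,(v-K[1,2])/K[1,1]*D,D])+T[:3,3]
for uv in((252,215),(250,212),(270,215),(300,131),(300,288),(365,215)): print(uv,np.round(P(*uv),3))
W,C=cloud("pics/w7.npz");m=(abs(W[:,0]-.645)<.075)&(abs(W[:,1]-.128)<.02)
for a in np.arange(-.075,.075,.006):
    Q=W[m&(abs(W[:,0]-.645-a-.003)<.003)];print(round(a+.003,3),np.round(np.percentile(Q[:,2],[50,98]),3) if len(Q) else None)
```

```text
(252, 215) [0.593 0.122 0.098]
(250, 212) [0.591 0.124 0.099]
(270, 215) [0.608 0.124 0.106]
(300, 131) [0.628 0.188 0.099]
(300, 288) [0.633 0.063 0.101]
(365, 215) [0.681 0.128 0.106]
-0.072 [0.068 0.345]
-0.066 [0.348 0.352]
-0.06 [0.348 0.356]
-0.054 [0.345 0.347]
-0.048 [0.332 0.353]
-0.042 [0.321 0.361]
-0.036 [0.36  0.369]
-0.03 [0.364 0.372]
-0.024 [0.366 0.372]
-0.018 [0.36  0.372]
-0.012 [0.359 0.366]
-0.006 [0.359 0.366]
0.0 [0.36  0.366]
0.006 [0.359 0.366]
0.012 [0.359 0.366]
0.018 [0.156 0.37 ]
0.024 [0.154 0.37 ]
0.03 [0.109 0.37 ]
0.036 [0.345 0.365]
0.042 [0.321 0.358]
0.048 [0.341 0.351]
0.054 [0.345 0.348]
0.06 [0.348 0.356]
0.066 [0.348 0.351]
0.072 [0.    0.341]
```

Nothing around the dock stands higher than about 0.107, so a tip height of 0.120 is safe. Picking the short pack.

Run:
```python
from helpers import *
a=2.2;x,y=.6453,.128
o,_=best([x,y,.2],a)
movep([x,y,.2],o)
print(move_l([x,y,.119],feed=.08,max_force=12));st()
gripper_to(.045,f_grip=60);z0=observe()["eef_pos"][2];st()
move_l([x,y,.15],feed=.06);st()
move_l([x,y,.27],feed=.2);hold(.1);st();look("w8")
off=z0-.094;print("off",off);open("off.txt","w").write(str(off))
```

```text
False
t 29.65 p [0.6459 0.128  0.1198] F [ 0.2 -0.2  0.5] op 0.0852 q [0.08 0.39 1.53 0.   1.22 0.04]
t 30.06 p [0.6458 0.128  0.1198] F [0.3 0.  2.8] op 0.0513 q [ 0.08  0.39  1.53 -0.    1.22  0.04]
t 30.73 p [0.6453 0.128  0.1501] F [ 0.  -0.  -2.9] op 0.0514 q [0.08 0.36 1.51 0.   1.27 0.04]
t 31.57 p [0.644  0.1279 0.2671] F [ 0.   0.3 -2.3] op 0.0511 q [0.08 0.28 1.39 0.   1.48 0.04]
off 0.025764580325054118
```

View pics/w8.png

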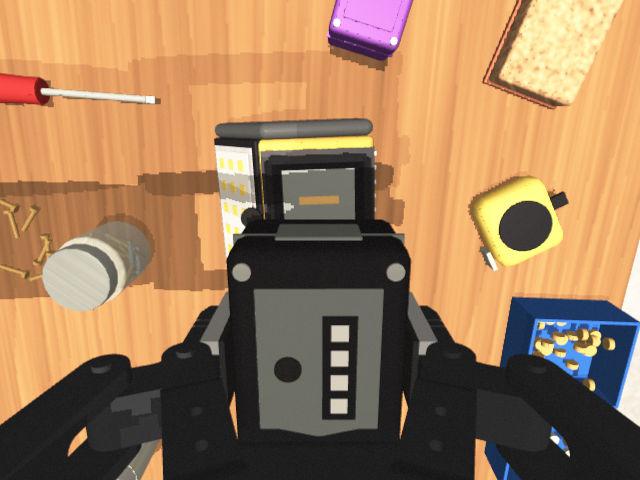

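Run:
```python
from helpers import *
a=2.6;x,y=.522,.3865
o,_=best([x,y,.25],a)
movep([x,y,.25],o);move_l([x,y,.105],feed=.15);st()
print(move_l([x,y,.072],feed=.03,max_force=4));hold(.2);st()
gripper_to(.085);st()
move_l([x,y,.28],feed=.15);hold(.15);look("w9");top("w9",x,y,.1115)
x,y=.644,.128;o,_=best([x,y,.28],2.5)
movep([x,y,.28],o);hold(.2);st();look("w10")
W,C=cloud("pics/w10.npz");m=(W[:,2]>.08)&(W[:,2]<.14)&(np.hypot(W[:,0]-.644,W[:,1]-.128)<.1);P=W[m]
h,e=np.histogram(P[:,2],np.arange(.08,.14,.003));print([(round(float(e[i]),3),int(h[i])) for i in range(len(h))])
Q=P[(P[:,2]>.102)&(P[:,2]<.112)];print(len(Q),cv2.minAreaRect(np.float32(Q[:,:2]*1000)))
```

```text
t 33.85 p [0.523  0.3869 0.1064] F [ 0.6  0.  -2.7] op 0.0515 q [ 0.52  0.39  1.56 -0.    1.19  0.47]
True
t 34.9 p [0.5218 0.3864 0.0773] F [1.2 0.1 4.7] op 0.0512 q [0.52 0.42 1.58 0.   1.14 0.47]
t 35.33 p [0.5201 0.3855 0.0752] F [-0.2 -0.2  0.4] op 0.0851 q [0.52 0.42 1.58 0.   1.14 0.47]
w9 6307 0.11206450747394692
((522.72314453125, 386.1797790527344), (52.11773681640625, 72.27638244628906), 2.529263734817505)
t 38.34 p [0.6436 0.1296 0.2801] F [ 0.2  1.  -0.3] op 0.0852 q [0.08 0.27 1.38 0.   1.49 0.03]
[(0.08, 342), (0.083, 343), (0.086, 548), (0.089, 1243), (0.092, 5590), (0.095, 6505), (0.098, 1569), (0.101, 1333), (0.104, 2890), (0.107, 652), (0.11, 0), (0.113, 0), (0.116, 0), (0.119, 0), (0.122, 0), (0.125, 0), (0.128, 0), (0.131, 0), (0.134, 0), (0.137, 0)]
4398 ((643.4755249023438, 125.69143676757812), (79.52986907958984, 136.3064727783203), 4.581162452697754)
```

View pics/w9.png

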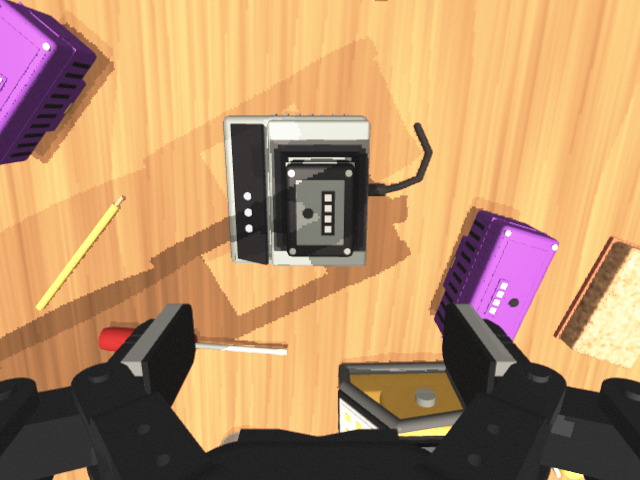

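View pics/w10.png

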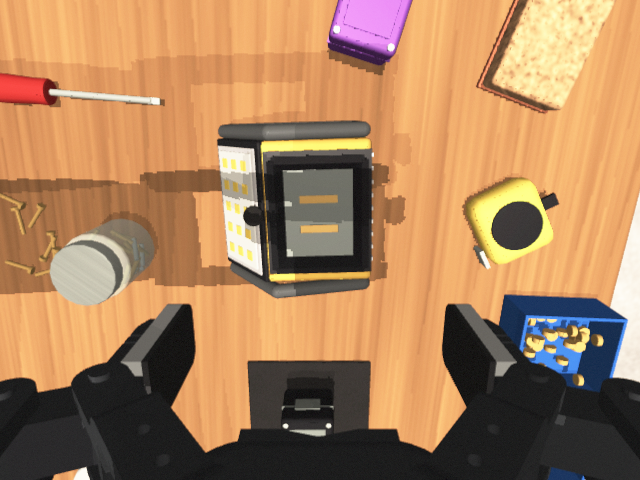

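The short pack is seated: top at 0.112 against 0.1115, within 1 mm. In w10 the lamp dock floor corners are at about (284,169), (352,168), (354,256) and (284,257); I'll convert those, and look at the pack on the mat.

Run:
```python
from helpers import *
z=np.load("pics/w10.npz");d=z['d'];K=z['K'];T=z['T']
c=[]
for u,v in((284,169),(352,168),(354,256),(284,257)):
    r=T[:3,:3]@np.array([(u-K[0,2])/K[0,0],(v-K[1,2])/K[1,1],1]);c.append(T[:3,3]+r*(.094-T[2,3])/r[2])
c=np.array(c);print(np.round(c,4),c.mean(0))
W,C=cloud("pics/w10.npz")
m=(W[:,2]>.103)&(W[:,2]<.112)&(abs(W[:,1]-.128)<.055)&(np.hypot(W[:,0]-.644,W[:,1]-.128)<.1)
print(cv2.minAreaRect(np.float32(W[m][:,:2]*1000)))
x,y=.645,-.134;o,_=best([x,y,.2],2.5)
movep([x,y,.22],o);hold(.2);st();look("w11");top("w11",x,y,.076)
```

```text
[[0.6165 0.1589 0.094 ]
 [0.6691 0.1621 0.094 ]
 [0.6757 0.0905 0.094 ]
 [0.6182 0.0869 0.094 ]] [0.64487814 0.12461426 0.094     ]
((644.8980712890625, 125.15690612792969), (76.9588623046875, 93.576904296875), 4.325743675231934)
t 39.64 p [ 0.6455 -0.1323  0.2206] F [-0.5  0.1  0.1] op 0.085 q [-0.32  0.31  1.44  0.    1.39 -0.37]
w11 9794 0.07663322619581645
((645.61767578125, -133.94967651367188), (52.15300750732422, 97.53343963623047), 3.0473432540893555)
```

View pics/w11.png

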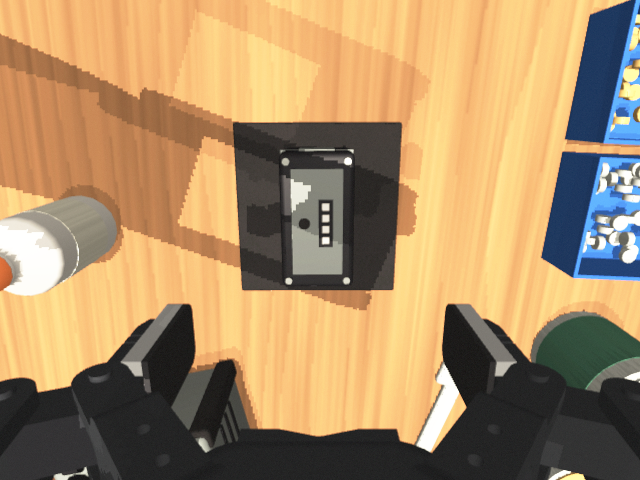

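The lamp dock is at (0.6449,0.125), yaw 4.3°. The middle pack is at (0.6456,-0.134), yaw 3°. Final transfer.

Run:
```python
from helpers import *
x,y=.6455,-.134;o,_=best([x,y,.2],3)
movep([x,y,.14],o)
print(move_l([x,y,.040],feed=.08,max_force=12))
gripper_to(.045,f_grip=70);z0=observe()["eef_pos"][2];off=z0-.004;st()
move_l([x,y,.07],feed=.06);st()
move_l([x,y,.27],feed=.2)
x,y=.645,.1252;o,_=best([x,y,.27],4.3)
movep([x,y,.27],o);hold(.1);zt=.094+off;print("target",zt)
move_l([x,y,zt+.028],feed=.12);st()
print(move_l([x,y,zt-.005],feed=.03,max_force=4));hold(.2);st()
```

```text
False
t 41.92 p [ 0.646  -0.1342  0.0407] F [-0.2  0.2  2.8] op 0.0511 q [-0.32  0.49  1.56 -0.    1.09 -0.38]
t 42.57 p [ 0.6455 -0.134   0.0702] F [ 0.5  0.2 -4. ] op 0.0511 q [-0.32  0.45  1.55 -0.    1.14 -0.38]
target 0.13070889435537886
t 45.91 p [0.6458 0.1252 0.1599] F [ 1.   0.9 -4.2] op 0.0511 q [ 0.07  0.35  1.5  -0.    1.28 -0.  ]
True
t 46.97 p [0.6449 0.1252 0.1307] F [1.  0.4 6.5] op 0.0512 q [ 0.07  0.38  1.53  0.    1.24 -0.  ]
```

Run:
```python
from helpers import *
x,y=.645,.1252
gripper_to(.085);st()
move_l([x,y,.30],feed=.15);hold(.2);look("w12");top("w12",x,y,.166,.08)
set_joints([-1.242,0.22,1.526,0,1.395,-0.126]);hold(.3);st()
look("s3","scene");look("d3","side")
for t in("s3","d3"):
    top(t,.5475,-.369,.189);top(t,.645,.125,.166,.08);top(t,.522,.3865,.1115);top(t,.444,.061,.084,.05)
```

```text
t 47.4 p [0.6427 0.1251 0.128 ] F [0.6 0.2 0.4] op 0.0851 q [ 0.07  0.38  1.53  0.    1.24 -0.  ]
w12 10607 0.16666262766874296
((645.6168212890625, 125.59588623046875), (52.049354553222656, 97.0929946899414), 4.312460422515869)
t 52.0 p [ 0.275  -0.5615  0.2318] F [ 0.2  0.2 -0.5] op 0.085 q [-1.24  0.22  1.53  0.    1.39 -0.13]
s3 299 0.1869994225008319
((548.9265747070312, -365.10882568359375), (54.18046188354492, 127.73497009277344), 13.76685619354248)
s3 527 0.16434404618571974
((645.4808959960938, 124.92398834228516), (52.65117263793945, 102.26470947265625), 5.273796081542969)
s3 535 0.10975884601332941
((523.5844116210938, 386.8019714355469), (54.216514587402344, 74.02642822265625), 2.261162042617798)
s3 205 0.08177812734228684
((446.139892578125, 60.64459991455078), (55.04673767089844, 56.31781005859375), 4.742557525634766)
d3 337 0.18921950468642834
((545.6038208007812, -367.62176513671875), (51.867679595947266, 132.7684783935547), 14.428651809692383)
d3 504 0.16648535541117054
((643.1715087890625, 125.12615966796875), (54.42475891113281, 99.18607330322266), 5.27160120010376)
d3 582 0.11208678988085019
((520.6155395507812, 386.5575866699219), (52.11674880981445, 74.38004302978516), 1.9985206127166748)
d3 251 0.08402076475906084
((443.80548095703125, 60.262351989746094), (55.21980285644531, 54.78615951538086), 21.314165115356445)
```

View pics/s3.png

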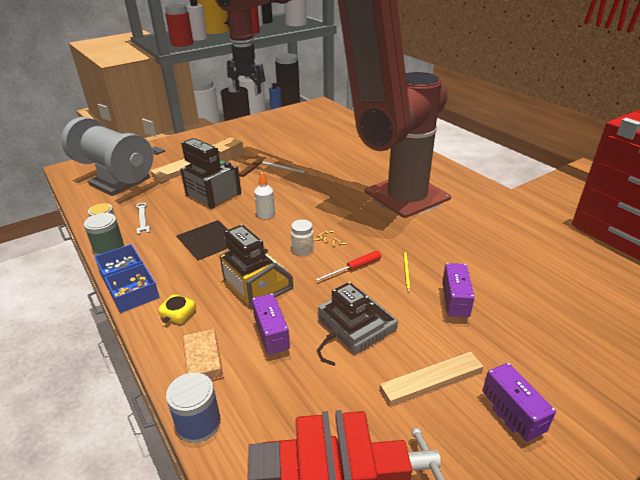

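View pics/w12.png

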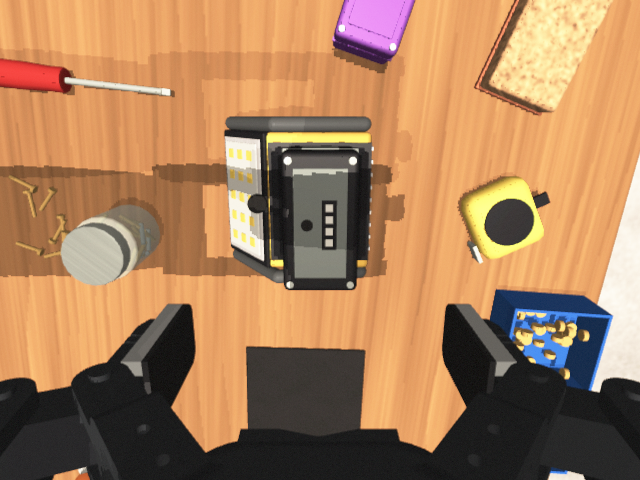

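The scene picture shows the long pack in the radio (200,155), the middle pack in the lamp (243,240) and the short pack on the charger (350,300). The mat is empty and the jar and bottle have not moved.

```bash
python3 -c "
from plant import *
job_done();print(observe()['time_s'])"
```

```text
the job is handed in; nothing more can be done
the job is handed in; nothing more can be done
```

The three packs are changed round, and I handed the job in at about 52 s of the 109 s allowed. I stood the middle pack on the mat, moved the long one from charger to radio and the short one from lamp to charger, then put the middle one in the lamp. Each pack was lowered until it touched its dock floor and then released.

Wrist-camera checks after each release:

| Pack | Dock | Distance from dock centre | Top height, measured / expected (mm) | Yaw difference from dock |
|---|---|---|---|---|
| Long | Radio | about 1 mm | 189.7 / 189.0 | under 0.5° |
| Short | Charger | about 1 mm | 112.1 / 111.5 | under 0.5° |
| Middle | Lamp | about 1 mm | 166.7 / 166.0 | under 0.5° |

- **Fixed cameras:** the two fixed cameras agree with this, within their noise. The largest difference is about 4 mm along the long pack's length in the scene camera, where few points were visible.
- **Jar and bottle:** the jar's measured position is unchanged. The glue bottle stands where it was in the picture, but I did not measure it again.
- **Arm:** it is parked at its start pose, clear of everything. No check failed.

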